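# Vent a gas spring in the die shop

## Robot

A 7-joint arm with a two-finger parallel gripper is mounted at the origin on the work surface. World frame = base frame: x ahead of the robot, y to its left, z up, the work surface at z = 0. Lengths are in m, angles in degrees, forces in N, time in s.
With the tool pointing down it reaches from about 0.4 to 0.9 m from the base axis. Payload 5.6 kg.
Tool frame: the origin (TCP) lies between the finger pads; the fingertips stand 8 mm ahead of it and the grasp point (between the pads) lies 11 mm behind it; z points along the fingers, y is the line along which they close (so a half turn about z gives the same grasp; the last joint's range is limited). The gripper opens to 92 mm and grips with 3 to 60 N. Pads are 20 mm wide; open, the fingers measure 128 mm over their backs; the gripper's body (75 mm by 189 mm) begins 69 mm behind the grasp point.
Start: joints at [-67.838, 26.786, -0.665, 91.828, 0.344, 61.387, -3.226], TCP at [0.271, 0.591, 0.2] pointing down, gripper open.
Joint ranges: [-144.91, 144.91], [-17.63, 115.5], [-89.93, 88.59], [15.96, 139.68], [-74.01, 254.01], [8.47, 105.57], [-167.45, 167.45]. Speed limits (degrees/s): [147.25, 147.25, 180, 180, 180, 180, 180].

## Interface

Orientations are given as [roll, pitch, yaw] about the fixed x, y, z axes, in that order (R = Rz(yaw) Ry(pitch) Rx(roll)).
In Python, from workcell import ctrl, snapshot gives the robot as it stands. The module is installed in compiled form; this text tells all that it offers.
- The arm moves only by the tool servo_tool, never from a script. Its argument "series" is a list of rows, each an object with "slide": the shift along the tool's x, y, z normalised to -1 to 1, where 1 is 0.2 m, a list of three; "yaw": the turn about the tool's z normalised to -1 to 1, where 1 is 0.08 rad. In form: [{"slide": [x, y, z], "yaw": yaw}, ...]. A call has 1 to 20 rows; each row shifts and turns the commanded pose from where the row before left it, along the tool's axes as they then stand; what a row does not reach is not made up. A row lasts 1/8 s, in which the tool goes at most 62.5 mm and 10.7 degrees, less where a joint would pass 70% of its speed; a pose out of reach is approached as far as the arm can. A call with a number of a shift or a turn outside -1 to 1 is refused whole. A call with a gripper value outside its range is refused whole. "claw" is the opening, from 0 (shut) to 1 (fully open), set as the call begins (left out, the last holds). The fingers move at their own pace and stop on an object; the grip force is fixed at half the most. Time passes only in rows, so rows that do not move let the fingers close. It gives the time, the measured TCP pose, the force, the opening and the grip force at its end, in the units of the state.
- ctrl.sense(): the state, without advancing time (a new reading comes with each control period).
- snapshot(name): name is "scene" or "side" or "wrist"; returns a dict with "image" (420x560x3 uint8, red, green, blue), "intrinsics" (3x3 intrinsics, pixels), "eye" and "rotation" of the camera in the world. Camera axes: x right, y down, z forward; pixel columns grow to the right and rows downward; lengths in m; the calibration is good to about 2 mm. A picture is of the moment at which its call begins. There is no depth.
- ctrl.close_job(): hands the job in; it is judged then, once.
The state is a dict: "time": time; "joints": joint angles; "dq": joint speeds; "effort": joint torques, N m; "ee_pos": TCP position; "tcp_rot": TCP orientation; "contact_force": force on the tool from outside, world axes, zero at the start; "wrist_torque": the same for the moment, N m; "width": finger opening in m; "grasp_force": force on a finger pad.
Only numpy, scipy, OpenCV 4.12 (cv2) and the standard library are available. Lean on these libraries where they do the work, as an engineer would, in place of code of your own. Each camera call takes 0.05 s, during which the arm holds its last target. There are 200 camera calls.

## Task

Of the two gas springs leaning in the sloping rack, take the one with the knurled lock nut on top and stand it upright in the square pocket of the venting fixture, foot fully down, and let go of it. Then unscrew its lock nut (anticlockwise seen from above) all the way to its stop, which takes more than one grip, and with the nut loose press the valve pin in its centre straight down as far as it goes, keep it down for about a second to let the gas out, and release it. Leave the spring standing in the pocket with the nut open, and do not disturb the other spring or the loose things lying about.

Things in the scene. Friction and masses are not known exactly. Their poses are not given: they have to be found in the camera images.
- gas_mid (a point): The gas spring to vent: point on its axis, 76 mm above the foot's underside, on the upper barrel. Square foot 48 x 48 x 14 mm, steel barrel 40 mm across and 80 mm long, neck 20 mm across, lock nut, pin; 144 mm tall, 0.4 to 0.65 kg. Own z: along the axis, foot to pin; x, y square to the foot. Starts leaning 35 degrees from upright in a rack bay, top towards the rack's +x.
- gas_foot (a point): Centre of the underside of that spring's foot, own axes as gas_mid.
- nut_mid (a point): Centre of the lock nut, on the spring's axis, 118 mm above the foot's underside when tight: knurled steel, 31 mm in diameter (33 mm over the knurls, which are look only), 24 mm tall. Below it 12 mm of bare neck, 20 mm in diameter, before the barrel's top. Own z along the axis; a thin dark line on its top along its own x.
- nut (a joint): Turn of the lock nut in rad: 0 as it starts (tight), growing anticlockwise seen from above, stop at 2.8 (not quite half a turn). It rises 1.9 mm per rad along the pin (5.3 mm at the stop) and stays where it is left; friction about 0.06 N m.
- pin_top (a point): Top of the steel valve pin, 10 mm in diameter, in the nut's centre: 14 mm above the nut's top when the nut is tight, 8.7 mm when it is at the stop. Own z along the spring's axis.
- pin (a joint): How far the pin is pressed in, m: 0 up, 0.005 fully down. Spring return: 3 N to start, 6 N fully down. The nut rides on the pin and goes down with it, so a tight nut blocks it: it can go in only as far as the nut has risen.
- nest: Venting fixture, fixed. Origin at table height under its pocket's centre, z up. Plate 190 mm (own x, -90 to +100) x 170 x 10 mm. Square pocket 54 mm inside, sides along own x, y, walls 10 mm thick up to 22 mm height: the foot fits any of four ways round, 3 mm to spare each side. Two posts 26 mm across, 110 mm high, at x = +75, y = +-62 mm; a loose bushing stands between them. The -x side is clear.
- nest_floor (a point): Centre of the pocket's floor, 10 mm above the table.
- rack: Sloping rack, fixed, base 130 (own x) x 200 (own y) x 8 mm, origin under its centre. Two bays 120 mm apart, at own y = +60 and -60 mm, both leaning 35 degrees from upright towards own +x, open above and beside the barrels; highest point of the empty rack about 99 mm. Spring foot centres at own x = -30 mm, height 30 mm.
- spent_mid (a point): The other gas spring, already vented: same foot and barrel, but a plain flat steel cap 30 mm in diameter, 10 mm high, on top, no nut or pin; 104 mm tall. Point on its axis 54 mm above the underside of its foot. Leans in the rack's other bay; to be left alone.
- bushing: Bystander: brass bushing, 44 mm in diameter, 30 mm tall, on the fixture's plate between the posts. Origin under its centre.
- hexnut: Bystander: dark hex nut, 30 mm, 22 mm tall, on the rack's base between the bays. Origin under its centre.
- screw: Bystander: dark cap screw standing on its head, 30 mm in diameter, 68 mm tall. Origin under its centre.
- gauge: Bystander: ground steel block 75 x 30 x 25 mm. Origin under its centre.
- wrench: Bystander: spanner 180 mm long lying flat. Origin on the table at its middle.
- oil: Bystander: white bottle with red cap, 52 mm in diameter, 140 mm tall. Origin under its centre.
- bigbush: Bystander: brass bushing 68 mm in diameter, 45 mm tall. Origin under its centre.
Not all that is in view belongs to the job. Leave any turquoise look-alike of the part that bears gas_mid alone.

How it is judged (in metres and radians):
On the way, in this order (a step that is already met when the one before it is completed fails the run):
1. the gas spring with the lock nut stands upright in the fixture's pocket, fully down, and is let go (horizontal distance between gas_foot and nest_floor below 0.008 m and z of gas_foot in the frame of nest below 0.014 m and angle between gas_mid's own z axis and vertical below 0.08 rad and contact force between the fingers and gas below 0.2 N), for 0.2 s.
2. the lock nut is unscrewed to its stop (value of joint nut above 2.5 rad), for 0.1 s.
3. the valve pin is held pressed down (value of joint pin above 0.0038 m and horizontal distance between gas_foot and nest_floor below 0.008 m and z of gas_foot in the frame of nest below 0.014 m and angle between gas_mid's own z axis and vertical below 0.08 rad), for 0.5 s.
At the end, for the whole second after the job is handed in: The spring with the lock nut stands upright (within 4.5 degrees) with its foot in the fixture's pocket (within 8 mm of its centre, less than 4 mm off its floor), at rest and released; its nut is still open (2.4 rad or more) and the pin is back up (within 1.5 mm) (all of step 1 and value of joint nut above 2.4 rad and value of joint pin below 0.0015 m and linear speed of gas below 0.02 m/s); the robot touches nothing.
It fails at once if the other spring, or a loose thing standing about, is moved (more than 20 mm, 30 mm for the loose things) (distance of spent_mid from where it was at the start of the episode above 0.02 m or distance of any of bushing, hexnut, screw, gauge, wrench, oil, bigbush from where it was at the start of the episode above 0.03 m).
It also fails if it takes over 67 s, if anything falls off the work surface, if the arm or the gripper's body presses on something with over 40 N, if the wrist force passes 120 N, or if a joint passes its speed limit or range.

## Working session

There is one attempt and no reset: what is moved stays moved. The work goes in short steps, Python scripts to look and compute and a tool call to move; the robot and the scene stay as the last step left them, time stands still between calls to the robot, and variables do not carry over. Pictures are saved under pics/ and viewed, at most 10 in all, crops included, and the job is handed in when it is done.

Besides the shell and the picture viewer there is one more tool, called after "Request:" as name(argument=value, ...) on one line, values as JSON. servo_tool: Moves the arm, as the interface text tells. Scaled input: -1 to 1 covers 0.2 m each way for a shift and 0.08 rad each way for a turn. Its arguments: {"type":"object","properties":{"series":{"type":"array"},"claw":{"type":"number"}},"required":["series"]}

```bash
mkdir -p pics
cat > h.py <<'E'
import numpy as np, cv2
from workcell import ctrl, snapshot
def grab(n,f=None):
    s=snapshot(n)
    if f: cv2.imwrite('pics/'+f,s['image'][:,:,::-1])
    return s
def ray(s,p):
    d=np.array(s['rotation'])@np.linalg.inv(np.array(s['intrinsics']))@np.array([p[0],p[1],1.]);return np.array(s['eye']),d/np.linalg.norm(d)
def onz(s,p,z):
    e,d=ray(s,p);return e+d*(z-e[2])/d[2]
def tri(s1,p1,s2,p2):
    a,u=ray(s1,p1);b,v=ray(s2,p2)
    t=np.linalg.lstsq(np.c_[u,-v],b-a,rcond=None)[0];x,y=a+t[0]*u,b+t[1]*v
    return (x+y)/2,np.linalg.norm(x-y)
def proj(s,X):
    c=np.array(s['rotation']).T@(np.array(X)-np.array(s['eye']));q=np.array(s['intrinsics'])@c;return q[:2]/q[2]
E
python3 - <<'E'
from h import *
np.set_printoptions(precision=3,suppress=True)
for n in('scene','side','wrist'):
    s=grab(n,n+'0.png');print(n,s['eye'],s['rotation'],s['intrinsics'])
a=cv2.imread('pics/scene0.png');b=cv2.imread('pics/side0.png')
print(ctrl.sense())
E
```

```text
scene [ 1.015 -0.979  0.81 ] [-122.961    0.415   27.569] [[425.146   0.    278.089]
 [  0.    425.146 210.276]
 [  0.      0.      1.   ]]
side [-0.036 -0.913  0.947] [-129.043    0.284  -29.682] [[523.013   0.    282.326]
 [  0.    523.013 208.707]
 [  0.      0.      1.   ]]
wrist [0.198 0.625 0.386] [163.356   0.133  65.37 ] [[344.185   0.    279.2  ]
 [  0.    344.185 218.741]
 [  0.      0.      1.   ]]
{'time': 0.15, 'joints': array([-67.838,  26.824,  -0.664,  91.867,   0.342,  61.389,  -3.226]), 'dq': array([-0.013, -0.147,  0.053, -0.137, -0.078, -0.091,  0.024]), 'effort': array([  0.001, -52.095,  -0.012, -24.397,  -0.057,   0.015,   0.   ]), 'ee_pos': array([0.271, 0.59 , 0.199]), 'tcp_rot': array([-179.922,    0.005,  155.369]), 'contact_force': array([-0.411,  0.209,  0.295]), 'wrist_torque': array([0.048, 0.015, 0.021]), 'grasp_force': 0.0, 'width': 0.09198532711190373}
```

Run:
```python
t=open('h.py').read()
t=t.replace("    s=snapshot(n)\n","    s=dict(snapshot(n));s['rotation']=R.from_euler('xyz',s['rotation'],degrees=True).as_matrix()\n").replace("import numpy as np, cv2","import numpy as np, cv2\nfrom scipy.spatial.transform import Rotation as R\nnp.set_printoptions(precision=4,suppress=True)")
open('h.py','w').write(t)
```

```text
(no output)
```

View pics/scene0.png

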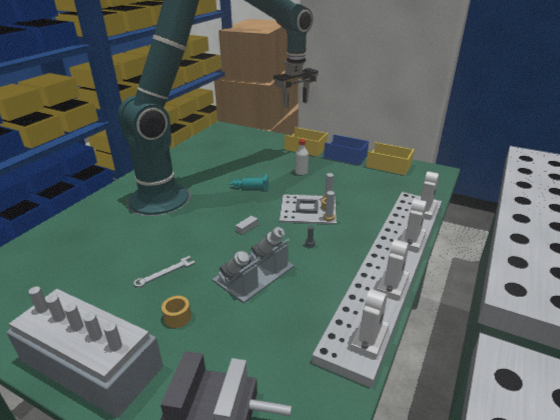

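View pics/side0.png

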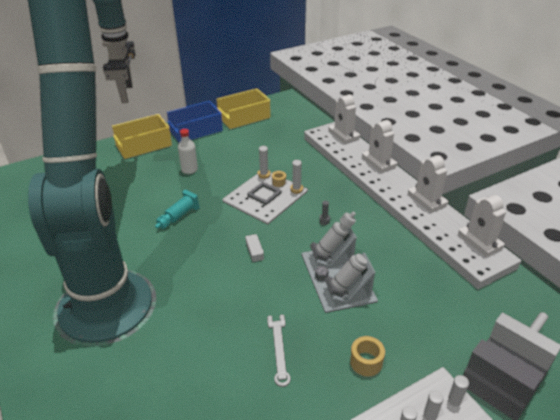

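Run:
```python
import cv2,numpy as np
a=cv2.imread('pics/scene0.png')[215:305,205:325];b=cv2.imread('pics/side0.png')[200:310,295:385]
a=cv2.resize(a,(480,360),interpolation=cv2.INTER_CUBIC)
b=cv2.resize(b,(295,360),interpolation=cv2.INTER_CUBIC)
c=cv2.imread('pics/side0.png')[135:225,210:320];d=cv2.imread('pics/scene0.png')[165:230,265:350]
r2=np.zeros((240,775,3),np.uint8);c=cv2.resize(c,(293,240));r2[:,:293]=c;d=cv2.resize(d,(314,240));r2[:,300:614]=d
cv2.imwrite('pics/crop1.png',np.vstack([np.hstack([a,b]),r2]))
```

```text
(no output)
```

View pics/crop1.png

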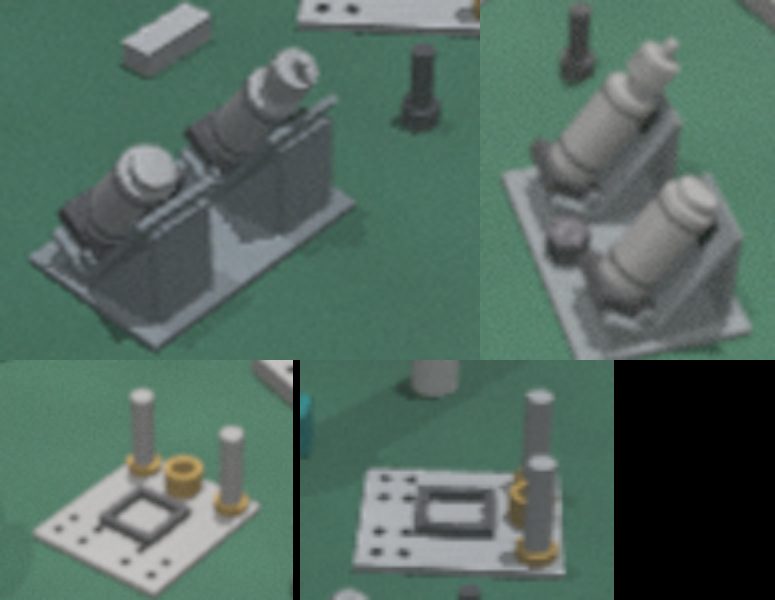

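Candidates: scene (270,245), with a stepped top, thick nut and thin pin; scene (238,265), with a flat cap, which is the spent spring; turquoise (250,183), the look-alike. The crop confirms the first (side view (340,237)) is the target. The fixture's pocket is at scene (307,206) and side (264,193).

Run:
```python
from h import *
a=grab('scene');b=grab('side')
print('pin',tri(a,(282,232),b,(353.6,213.7)))
print('pocket',onz(a,(307.3,206.2),.022),onz(b,(264.4,193.2),.022))
P=[onz(a,p,.01) for p in[(284,194.8),(336,194.8),(336.8,222.5),(279.9,221.4)]]
Q=[onz(b,p,.01) for p in[(223.1,200),(268.2,222.5),(307.6,190.2)]]
print('plate scene',*P);print('plate side',*Q)
for X in(P[1]-P[0],P[2]-P[3],P[0]-P[3],P[1]-P[2],Q[1]-Q[0],Q[2]-Q[1]):print(np.linalg.norm(X),np.degrees(np.arctan2(X[1],X[0])))
P=[onz(a,p,.008) for p in[(212.5,279.5),(243.8,302),(293,266.3)]]
Q=[onz(b,p,.008) for p in[(302.6,254.4),(376.8,300.6)]]
print('rack',*P,*Q)
for X in(P[1]-P[0],P[2]-P[1],Q[1]-Q[0]):print(np.linalg.norm(X),np.degrees(np.arctan2(X[1],X[0])))
print('rack centre',(P[0]+P[2])/2,(Q[0]+Q[1])/2)
```

```text
pin (array([ 0.5912, -0.1531,  0.1407]), np.float64(0.0036575801434844974))
pocket [0.5254 0.1648 0.022 ] [0.5152 0.1681 0.022 ]
plate scene [0.4098 0.2147 0.01  ] [0.5795 0.3008 0.01  ] [0.6463 0.1346 0.01  ] [0.4756 0.0549 0.01  ]
plate side [0.4031 0.2135 0.01  ] [0.4686 0.0596 0.01  ] [0.6404 0.1308 0.01  ]
0.19027847780742593 26.874566481183503
0.188384534737626 25.008459876022265
0.17282146926312447 112.3753512732361
0.17909985353852897 111.89340777559391
0.16729852207308668 -66.93700760616467
0.18595937724258038 22.506034001866915
rack [ 0.4384 -0.2806  0.008 ] [ 0.5609 -0.3146  0.008 ] [ 0.613  -0.1284  0.008 ] [ 0.4862 -0.0935  0.008 ] [ 0.5557 -0.3124  0.008 ]
0.12714668055436573 -15.522303338684246
0.19333027116163326 74.38037000622238
0.22970155457478897 -72.36911008912699
rack centre [ 0.5257 -0.2045  0.008 ] [ 0.521  -0.2029  0.008 ]
```

Request:
servo_tool(series=[{"slide":[-0.188,-0.186,-0.02],"yaw":0},{"slide":[-0.188,-0.186,-0.02],"yaw":0},{"slide":[-0.188,-0.186,-0.02],"yaw":0},{"slide":[-0.188,-0.186,-0.02],"yaw":0},{"slide":[-0.188,-0.186,-0.02],"yaw":0},{"slide":[-0.188,-0.186,-0.02],"yaw":0},{"slide":[-0.188,-0.186,-0.02],"yaw":0},{"slide":[-0.188,-0.186,-0.02],"yaw":0},{"slide":[-0.188,-0.186,-0.02],"yaw":0},{"slide":[-0.188,-0.186,-0.02],"yaw":0},{"slide":[-0.188,-0.186,-0.02],"yaw":0},{"slide":[-0.188,-0.186,-0.02],"yaw":0},{"slide":[-0.188,-0.186,-0.02],"yaw":0},{"slide":[-0.188,-0.186,-0.02],"yaw":0},{"slide":[-0.188,-0.186,-0.02],"yaw":0},{"slide":[0,0,0],"yaw":-1},{"slide":[0,0,0],"yaw":-1},{"slide":[0,0,0],"yaw":0}], claw=1)

```text
time: 2.5
ee_pos: [0.5509, -0.1515, 0.2595]
tcp_rot: [180.0, -0.0, 164.5]
contact_force: [0.2, -0.2, 0.9]
width: 0.0916
grasp_force: 0.0
```

Run:
```python
from h import *
s=grab('wrist','w1.png');q=ctrl.sense();print(q['time'],q['ee_pos'],q['tcp_rot'],q['joints'],s['eye'])
for X in([.552,-.1496,.092],[.5896,-.160,.148],[.510,-.138,.030]):print(proj(s,X))
```

```text
2.55 [ 0.5509 -0.1514  0.2595] [179.993   -0.0059 164.4515] [ -8.8532  16.3128  25.7131 100.7078  -7.7525  64.7302  93.7297] [ 0.4738 -0.1293  0.4465]
[280.6694 196.0254]
[280.8781 250.385 ]
[280.475  148.6663]
```

View pics/w1.png

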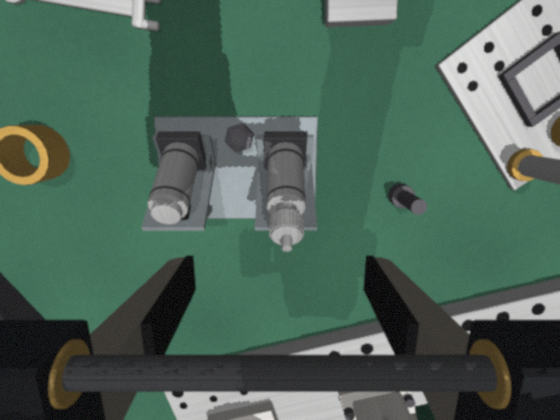

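The wrist view shows the nut spring in the right bay: barrel axis at column ~286, pin at (286,247), rack edges level (yaw agrees). That is about 5 px right of my prediction, so I correct laterally and check with a profile.

Run:
```python
from h import *
s=grab('wrist');g=s['image'].astype(int)
for r in(165,180,190,225,246):
    print(r,g[r,255:320:1].mean(1).astype(int).tolist())
q=ctrl.sense();t=q['ee_pos'];M=R.from_euler('xyz',q['tcp_rot'],degrees=True).as_matrix()
for p,z in(((286,196),.092),((286.5,247),.148),((285.5,150),.03)):
    X=onz(s,p,z);print(X,M.T@(X-t))
```

```text
165 [101, 101, 95, 92, 86, 86, 87, 84, 69, 65, 62, 55, 66, 81, 89, 97, 105, 112, 109, 104, 103, 105, 107, 106, 105, 103, 102, 102, 103, 106, 102, 102, 100, 104, 104, 102, 102, 102, 104, 98, 96, 95, 93, 91, 87, 86, 83, 73, 60, 59, 72, 101, 126, 137, 133, 120, 123, 146, 155, 151, 131, 99, 83, 80, 83]
180 [100, 105, 111, 114, 105, 91, 85, 85, 85, 88, 85, 85, 83, 87, 91, 94, 96, 100, 102, 100, 103, 108, 105, 108, 107, 105, 102, 101, 101, 104, 102, 103, 104, 102, 103, 102, 101, 102, 99, 101, 101, 95, 95, 92, 91, 86, 81, 80, 80, 95, 107, 110, 104, 101, 100, 97, 102, 113, 137, 144, 122, 90, 82, 80, 81]
190 [101, 106, 108, 112, 102, 92, 84, 87, 87, 84, 88, 81, 85, 86, 87, 76, 71, 60, 63, 70, 79, 92, 100, 106, 105, 105, 102, 103, 104, 102, 104, 103, 101, 102, 99, 99, 103, 102, 103, 96, 91, 83, 72, 61, 57, 56, 66, 73, 83, 81, 98, 100, 99, 105, 102, 100, 100, 102, 113, 122, 106, 89, 78, 79, 82]
225 [108, 110, 111, 111, 109, 106, 104, 109, 110, 111, 110, 105, 95, 90, 94, 105, 114, 116, 118, 117, 120, 124, 126, 132, 134, 134, 136, 144, 144, 142, 142, 147, 145, 144, 141, 140, 138, 130, 135, 142, 134, 123, 119, 118, 108, 109, 107, 105, 101, 99, 96, 94, 92, 95, 99, 99, 98, 99, 96, 92, 90, 94, 87, 80, 81]
246 [81, 83, 78, 77, 79, 84, 79, 80, 84, 79, 79, 80, 78, 81, 81, 79, 82, 83, 82, 80, 79, 82, 81, 83, 81, 88, 91, 112, 139, 154, 159, 159, 162, 158, 152, 137, 113, 91, 85, 79, 82, 80, 83, 81, 81, 81, 84, 81, 80, 81, 83, 81, 80, 81, 81, 81, 82, 81, 85, 81, 84, 80, 81, 85, 83]
[ 0.5535 -0.1441  0.092 ] [-0.0006  0.0076  0.1676]
[ 0.5878 -0.154   0.148 ] [-0.0362  0.0073  0.1116]
[ 0.5132 -0.1325  0.03  ] [0.0414 0.008  0.2296]
```

Request:
servo_tool(series=[{"slide":[0.005,0.0375,0.14],"yaw":0},{"slide":[0,0,0.14],"yaw":0},{"slide":[0,0,0.14],"yaw":0},{"slide":[0,0,0.14],"yaw":0},{"slide":[0,0,0.14],"yaw":0},{"slide":[0,0,0.14],"yaw":0},{"slide":[0,0,0.0225],"yaw":0},{"slide":[0,0,0],"yaw":0}])

```text
time: 3.6
ee_pos: [0.5524, -0.144, 0.0876]
tcp_rot: [-180.0, 0.0, 164.5]
contact_force: [-1.0, 0.2, 0.2]
width: 0.0917
grasp_force: 0.0
```

Request:
servo_tool(series=[{"slide":[0,0,0],"yaw":0},{"slide":[0,0,0],"yaw":0},{"slide":[0,0,0],"yaw":0},{"slide":[0,0,0],"yaw":0},{"slide":[0,0,0],"yaw":0},{"slide":[0,0,0],"yaw":0}], claw=0.3)

```text
time: 4.35
ee_pos: [0.552, -0.1443, 0.0872]
tcp_rot: [-180.0, 0.0, 164.5]
contact_force: [-0.4, -1.2, 0.8]
width: 0.0386
grasp_force: 30.0
```

Request:
servo_tool(series=[{"slide":[0,0,-0.05],"yaw":0},{"slide":[0,0,-0.1],"yaw":0},{"slide":[0,0,-0.15],"yaw":0},{"slide":[0,0,-0.2],"yaw":0},{"slide":[0,0,-0.2],"yaw":0},{"slide":[0,0,-0.1],"yaw":0},{"slide":[0,0,0],"yaw":0}])

```text
time: 5.22
ee_pos: [0.5524, -0.1439, 0.2482]
tcp_rot: [180.0, 0.1, 164.5]
contact_force: [-0.2, 0.9, -6.6]
width: 0.0388
grasp_force: 30.0
```

Run:
```python
from h import *
s=grab('side','s2.png');w=grab('wrist','w2.png');q=ctrl.sense();print(q['ee_pos'],q['contact_force'],q['width'])
c=proj(s,q['ee_pos']).astype(int);print(c)
a=s['image'][c[1]-90:c[1]+90,c[0]-110:c[0]+110,::-1]
a=cv2.resize(a,(367,300),interpolation=cv2.INTER_CUBIC);b=cv2.resize(w['image'][:,:,::-1],(400,300))
cv2.imwrite('pics/c2.png',np.hstack([a,b]))
```

```text
[ 0.5511 -0.1435  0.2459] [-0.0514  0.7358 -6.4436] 0.03868950803876531
[340 182]
```

View pics/c2.png

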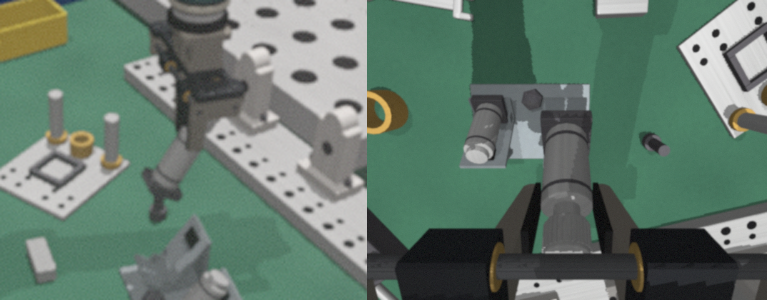

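Request:
servo_tool(series=[{"slide":[0.037,0.237,-0.025],"yaw":0},{"slide":[0.037,0.237,-0.025],"yaw":0},{"slide":[0.037,0.237,-0.025],"yaw":0},{"slide":[0.037,0.237,-0.025],"yaw":0},{"slide":[0,0,0],"yaw":1},{"slide":[0,0,0],"yaw":1},{"slide":[0,0,0],"yaw":1},{"slide":[0,0,0],"yaw":1},{"slide":[0,0,0],"yaw":1},{"slide":[0,0,0],"yaw":1},{"slide":[0,0,0],"yaw":1},{"slide":[0,0,0],"yaw":1},{"slide":[0,0,0],"yaw":1},{"slide":[0,0,0],"yaw":1},{"slide":[0,0,0],"yaw":1},{"slide":[0,0,0],"yaw":0}])

```text
time: 7.32
ee_pos: [0.573, 0.0467, 0.2653]
tcp_rot: [-179.8, -0.0, 114.2]
contact_force: [0.8, 0.2, -6.3]
width: 0.0387
grasp_force: 30.0
```

Run:
```python
from h import *
s=grab('wrist','w3.png');q=ctrl.sense();print(q['time'],q['ee_pos'],q['tcp_rot'],q['joints'])
c=proj(s,[.52,.166,.022]);print(c)
```

```text
7.375 [0.5732 0.0467 0.2656] [-179.8344   -0.0224  114.2114] [-31.2783  16.7697  28.903   99.8009  -8.7502  65.8366  24.4229]
[279.6423  71.26  ]
```

View pics/w3.png

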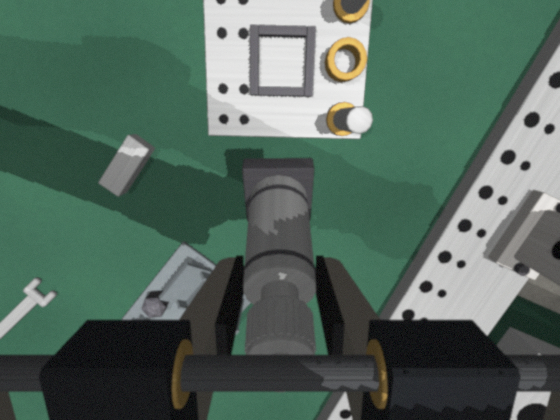

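Run:
```python
from h import *
s=grab('wrist');g=cv2.GaussianBlur(cv2.cvtColor(s['image'],cv2.COLOR_RGB2GRAY),(3,3),0)
m=np.zeros_like(g);m[15:105,240:325]=(g[15:105,240:325]<125)*255
cs,h=cv2.findContours(m,cv2.RETR_CCOMP,cv2.CHAIN_APPROX_NONE)
for c,hh in zip(cs,h[0]):
    if cv2.contourArea(c)<1000: continue
    W=np.array([onz(s,p,.022)[:2] for p in c[:,0]],np.float32)*1000
    (ctr,sz,a)=cv2.minAreaRect(W);print('outer' if hh[3]<0 else 'inner',cv2.boundingRect(c),ctr,sz,a)
# plate edges
L=[onz(s,p,.01) for p in((208,136),(360,139),(204.5,5))]
for A,B in((0,1),(0,2)):
    v=L[B]-L[A];print(np.degrees(np.arctan2(v[1],v[0])),np.linalg.norm(v))
```

```text
outer (240, 26, 75, 71) (512.3374633789062, 173.93496704101562) (83.16995239257812, 73.4518051147461) 22.338407516479492
inner (257, 36, 50, 54) (517.8404541015625, 174.9257354736328) (55.66533660888672, 55.803688049316406) 22.402935028076172
23.119522638903522 0.19062512651408012
112.38296406184199 0.14459769808096118
```

Run:
```python
from h import *
s=grab('wrist');a=grab('scene');b=grab('side')
t=np.radians(23);x=np.array([np.cos(t),np.sin(t)]);y=np.array([-x[1],x[0]])
for n,c,p,k in(('w',s,(208,136.5),(-90,-85)),('w',s,(360.5,139),(100,-85)),('sc',a,(279.9,221.4),(-90,-85)),('sc',a,(336.8,222.5),(100,-85)),('sc',a,(284,194.8),(-90,85)),('sc',a,(336,194.8),(100,85)),('sd',b,(268.2,222.5),(-90,-85)),('sd',b,(223.1,200),(-90,85)),('sd',b,(307.6,190.2),(100,-85))):
    X=onz(c,p,.01)[:2];print(n,X,X-(k[0]*x+k[1]*y)/1000)
for p in((249,26),(315.5,26),(313,97),(250,96)):print(onz(s,p,.022)[:2])
for n,c in(('sc',a),('sd',b)):
    g=cv2.cvtColor(c['image'],cv2.COLOR_RGB2GRAY);u=proj(c,[.518,.17,.022]);print(n,u,proj(c,[.573,.0467,.265]))
    x0,y0=u.astype(int);W=g[y0-14:y0+15,x0-20:x0+21]
    m=(W<110).astype(np.uint8)*255;big=cv2.resize(c['image'][y0-30:y0+30,x0-40:x0+40,::-1],(400,300),interpolation=cv2.INTER_CUBIC)
    cv2.imwrite(f'pics/p_{n}.png',big)
cv2.imwrite('pics/p.png',np.hstack([cv2.imread('pics/p_sc.png'),cv2.imread('pics/p_sd.png')]))
```

```text
w [0.4691 0.0615] [0.5187 0.1749]
w [0.6449 0.1372] [0.5196 0.1764]
sc [0.4756 0.0549] [0.5252 0.1683]
sc [0.6463 0.1346] [0.5211 0.1737]
sc [0.4098 0.2147] [0.5259 0.1717]
sc [0.5795 0.3008] [0.5207 0.1834]
sd [0.4686 0.0596] [0.5183 0.173 ]
sd [0.4031 0.2135] [0.5192 0.1704]
sd [0.6404 0.1308] [0.5152 0.1699]
[0.47   0.1949]
[0.538  0.2253]
[0.5681 0.1566]
[0.4997 0.1272]
sc [305.9544 204.9671] [308.0264 158.8403]
sd [264.9327 192.5634] [305.0175 134.5215]
```

View pics/p.png

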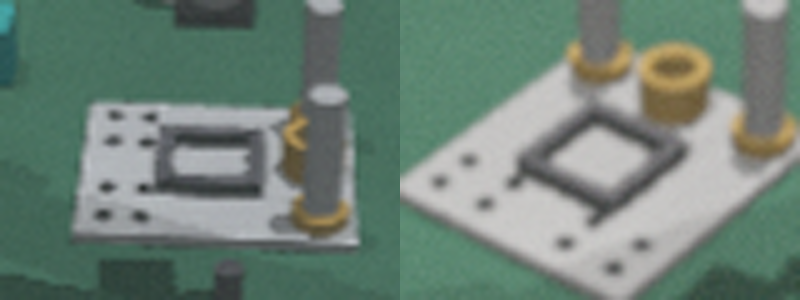

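Run:
```python
from h import *
s=grab('wrist');q=ctrl.sense();M=R.from_euler('xyz',q['tcp_rot'],degrees=True).as_matrix();t=q['ee_pos']
def P(v):return proj(s,t+M@np.array(v))
for th in (30,35,40):
    si,co=np.sin(np.radians(th)),np.cos(np.radians(th))
    A=np.array([-si,0,-co]);B=np.array([co,0,-si]);G=np.array([0,0,-.005])
    print(th,'hi edge',P(G-.076*A+.024*B+[0,-.024,0]),P(G-.076*A+.024*B+[0,.024,0]),'top edge',P(G-.062*A+.024*B),'nut top',P(G+.054*A),'barrel top front',P(G+.018*A+.02*B),'ring?')
g=s['image'][:,:,:].astype(int).mean(2)
print([int(v) for v in g[150:185,280]]);print([int(v) for v in g[170,235:325]])
```

```text
30 hi edge [242.2934 150.5099] [313.4163 150.5347] top edge [277.7657 163.3212] nut top [276.9282 358.0871] barrel top front [277.1342 269.3242] ring?
35 hi edge [241.2412 144.3916] [314.3746 144.4156] top edge [277.7212 158.8352] nut top [276.9825 361.5195] barrel top front [277.1321 274.0408] ring?
40 hi edge [240.0886 138.7278] [315.4234 138.7511] top edge [277.6727 154.8585] nut top [277.0389 363.9234] barrel top front [277.133  278.6569] ring?
[86, 84, 83, 84, 80, 84, 83, 76, 62, 53, 54, 53, 56, 55, 59, 53, 59, 64, 70, 78, 79, 75, 77, 78, 82, 96, 106, 111, 114, 114, 113, 110, 108, 101, 85]
[47, 45, 47, 46, 47, 48, 45, 56, 67, 77, 82, 79, 79, 82, 78, 78, 78, 77, 79, 77, 78, 83, 77, 78, 78, 78, 80, 80, 79, 81, 79, 76, 79, 79, 78, 79, 81, 76, 78, 79, 79, 75, 79, 79, 77, 79, 78, 75, 81, 77, 78, 80, 80, 79, 78, 80, 78, 78, 78, 75, 79, 78, 79, 76, 80, 78, 78, 81, 79, 78, 80, 78, 76, 75, 74, 78, 83, 76, 79, 73, 77, 82, 81, 82, 83, 80, 82, 83, 82, 87]
```

Request:
servo_tool(series=[{"slide":[0.18,0,0],"yaw":0.4},{"slide":[0.18,-0.01,0],"yaw":0},{"slide":[0.18,0,0],"yaw":0},{"slide":[0,0,0.18],"yaw":0},{"slide":[0,0,0.18],"yaw":0},{"slide":[0,0,0.18],"yaw":0},{"slide":[0,0,0.18],"yaw":0},{"slide":[0,0,0],"yaw":0}])

```text
time: 8.62
ee_pos: [0.528, 0.1447, 0.1208]
tcp_rot: [-179.6, 0.0, 112.3]
contact_force: [-0.0, 0.2, -5.7]
width: 0.0381
grasp_force: 30.0
```

Run:
```python
from h import *
s=grab('wrist','w4.png');q=ctrl.sense();print(q['time'],q['ee_pos'],q['tcp_rot'],q['contact_force'])
M=R.from_euler('xyz',q['tcp_rot'],degrees=True).as_matrix()
for k in((-37,37),(37,37),(37,-37),(-37,-37)):print(proj(s,np.array([.519,.173,.022])+M@np.array([k[1],k[0],0])/1000))
b=grab('side')
c=proj(b,q['ee_pos']).astype(int)
a=cv2.resize(b['image'][c[1]-60:c[1]+90,c[0]-75:c[0]+75,::-1],(400,400),interpolation=cv2.INTER_CUBIC)
w=cv2.resize(s['image'][10:310,130:430,::-1],(400,400),interpolation=cv2.INTER_CUBIC)
cv2.imwrite('pics/c4.png',np.hstack([a,w]))
```

```text
8.675 [0.5298 0.1452 0.1228] [-179.8891    0.0079  112.2841] [ 0.184   0.9459 -5.4682]
[236.0229 134.6034]
[327.6226 134.6492]
[324.1662 222.1881]
[239.0667 222.0372]
```

View pics/c4.png

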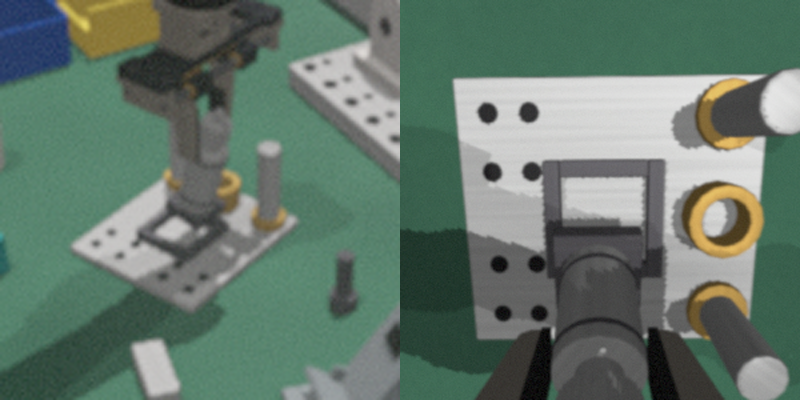

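The views show the foot over the pocket's lower half: wrist-crop frame outer edges at columns 543–664, rows 160–275, and foot at columns 553–643 with its high edge at row ~228. Now the relative offset in tool axes.

Run:
```python
from h import *
s=grab('wrist');q=ctrl.sense();M=R.from_euler('xyz',q['tcp_rot'],degrees=True).as_matrix();t=q['ee_pos']
f=lambda x,y,z:M.T@(onz(s,(130+(x-400)/1.3333,10+y/1.3333),z)-t)*1000
for p in((543,160),(664,160),(662,277),(548,275)):print('frame',f(*p,.022))
for p in((553,228),(643,226)):print('foot hi',f(*p,.068))
print(onz(s,(282.7,173),.022))
g=s['image'].mean(2).astype(int);print(g[165:205,279].tolist())
print(g[186,225:340].tolist())
```

```text
frame [ 70.1282 -33.9802 102.6273]
frame [ 70.1171  39.8872 102.8433]
frame [ -4.3858  41.5953 102.8542]
frame [ -3.0016 -33.2684 102.6351]
foot hi [ 36.631  -24.3078  56.658 ]
foot hi [37.7033 23.849  56.7988]
[0.5215 0.1795 0.022 ]
[206, 208, 208, 204, 204, 199, 187, 159, 122, 101, 95, 96, 90, 79, 56, 50, 45, 49, 48, 44, 55, 64, 74, 75, 76, 76, 74, 82, 91, 88, 89, 90, 89, 78, 58, 46, 60, 82, 87, 89]
[172, 171, 169, 171, 170, 170, 167, 155, 122, 95, 82, 81, 78, 75, 62, 50, 46, 49, 45, 51, 57, 66, 59, 62, 61, 63, 65, 62, 61, 64, 61, 63, 66, 63, 68, 66, 63, 69, 61, 65, 65, 68, 62, 68, 66, 67, 67, 67, 66, 69, 68, 65, 69, 64, 64, 67, 67, 72, 71, 70, 67, 66, 68, 71, 69, 71, 71, 74, 76, 76, 78, 76, 79, 76, 78, 76, 76, 78, 75, 78, 79, 78, 76, 75, 76, 78, 76, 76, 87, 87, 87, 88, 89, 92, 90, 96, 119, 153, 171, 174, 174, 175, 173, 174, 177, 167, 152, 132, 119, 104, 101, 102, 111, 109, 109]
```

Request:
servo_tool(series=[{"slide":[0.025,0.0,0],"yaw":0},{"slide":[0.025,0.009,0],"yaw":0},{"slide":[0.025,0.009,0],"yaw":0},{"slide":[0.02,0,0.02],"yaw":0},{"slide":[0,0,0.04],"yaw":0},{"slide":[0,0,0.03],"yaw":0},{"slide":[0,0,0],"yaw":0}])

```text
time: 9.65
ee_pos: [0.5258, 0.1638, 0.1042]
tcp_rot: [-179.9, 0.0, 112.3]
contact_force: [0.6, -0.2, -6.2]
width: 0.0384
grasp_force: 30.0
```

Run:
```python
from h import *
s=grab('wrist','w5.png');q=ctrl.sense();print(q['time'],q['ee_pos'],q['tcp_rot'],q['contact_force'])
w=cv2.resize(s['image'][110:290,190:370,::-1],(600,600),interpolation=cv2.INTER_CUBIC)
cv2.imwrite('pics/c5.png',w)
```

```text
9.7 [0.5262 0.164  0.1046] [-179.9501    0.0135  112.2576] [ 0.5077  0.9283 -6.0275]
```

View pics/c5.png

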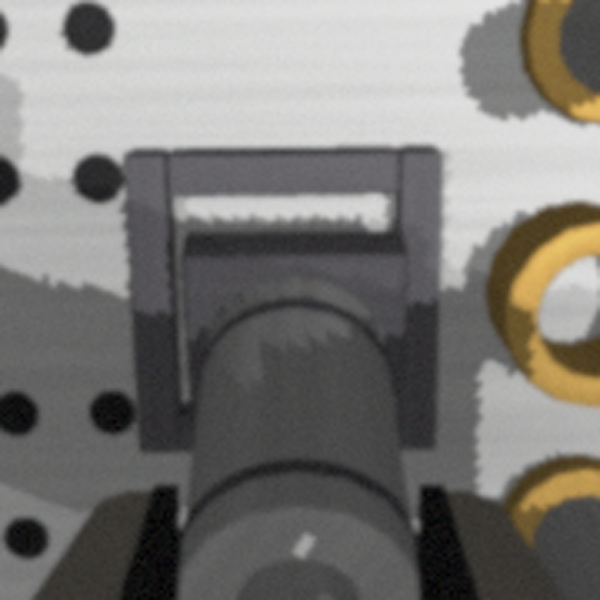

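Run:
```python
from h import *
s=grab('wrist');q=ctrl.sense();M=R.from_euler('xyz',q['tcp_rot'],degrees=True).as_matrix();t=q['ee_pos'];print(t)
f=lambda x,y,z:M.T@(onz(s,(190+x/3.3333,110+y/3.3333),z)-t)*1000
for p in((127,152),(441,150),(434,449),(140,451),(168,193),(400,192)):print('frame',f(*p,.022))
for z in(.030,.036,.044):
  for p in((186,236),(406,234)):print('foot hi',z,f(*p,z))
print('barrel base ring mid', f(297,302,.05), 'axis0',proj(s,t+M@np.array([0,0,0])),s['eye'])
```

```text
[0.5264 0.1641 0.1049]
frame [ 51.6107 -39.0032  82.9437]
frame [52.0771 34.0199 82.9292]
frame [-22.1551  34.9237  82.9456]
frame [-22.7368 -38.9161  82.9603]
frame [ 42.0756 -29.7719  82.944 ]
frame [42.3189 24.7415 82.9332]
foot hi 0.03 [ 33.3298 -25.028   74.945 ]
foot hi 0.03 [33.8069 25.6689 74.9349]
foot hi 0.036 [ 34.43   -24.4291  68.9447]
foot hi 0.036 [34.8962 25.1053 68.9348]
foot hi 0.044 [ 35.8969 -23.6307  60.9442]
foot hi 0.044 [36.3485 24.3538 60.9346]
barrel base ring mid [22.5626  0.5993 54.9424] axis0 [277.9039 260.0855] [0.4967 0.2398 0.2917]
```

Request:
servo_tool(series=[{"slide":[0.0175,-0.0125,0],"yaw":0},{"slide":[0,0,0.02],"yaw":0},{"slide":[0,0,0.02],"yaw":0},{"slide":[0,0,0.02],"yaw":0},{"slide":[0,0,0.02],"yaw":0},{"slide":[0,0,0],"yaw":0}])

```text
time: 10.5
ee_pos: [0.5224, 0.1665, 0.0887]
tcp_rot: [-180.0, 0.0, 112.3]
contact_force: [0.7, 0.2, -7.5]
width: 0.0383
grasp_force: 30.0
```

Request:
servo_tool(series=[{"slide":[0,0,0.012],"yaw":0},{"slide":[0,0,0.012],"yaw":0},{"slide":[0,0,0],"yaw":0}])

```text
time: 10.88
ee_pos: [0.5234, 0.1669, 0.0857]
tcp_rot: [179.9, -0.0, 112.3]
contact_force: [-2.9, -1.1, 5.1]
width: 0.0383
grasp_force: 30.0
```

Request:
servo_tool(series=[{"slide":[0.016,0,0],"yaw":0},{"slide":[0.016,0,0.005],"yaw":0},{"slide":[0.016,0,0.005],"yaw":0},{"slide":[0.012,0,0.005],"yaw":0},{"slide":[0,0,0],"yaw":0}])

```text
time: 11.5
ee_pos: [0.5187, 0.1797, 0.084]
tcp_rot: [179.9, -0.1, 112.3]
contact_force: [-6.2, -0.2, 18.5]
width: 0.0389
grasp_force: 30.1
```

Run:
```python
from h import *
q=ctrl.sense();print(q['time'],q['ee_pos'],q['tcp_rot'],q['contact_force'],q['wrist_torque'])
s=grab('wrist','w6.png');b=grab('side','s6.png')
c=proj(b,q['ee_pos']).astype(int)
a=cv2.resize(b['image'][c[1]-60:c[1]+60,c[0]-60:c[0]+60,::-1],(400,400),interpolation=cv2.INTER_CUBIC)
w=cv2.resize(s['image'][130:330,180:380,::-1],(400,400),interpolation=cv2.INTER_CUBIC)
cv2.imwrite('pics/c6.png',np.hstack([a,w]))
# dark/bright rows
g=s['image'].mean(2).astype(int);print(g[140:215,283].tolist())
```

```text
11.5 [0.5187 0.1797 0.084 ] [179.8676  -0.1489 112.3431] [-6.1809 -0.2011 18.5254] [-0.2209  1.6861 -0.0109]
[218, 215, 213, 213, 214, 217, 215, 215, 216, 215, 215, 217, 216, 215, 212, 213, 215, 215, 216, 214, 215, 212, 206, 208, 209, 210, 211, 214, 213, 212, 211, 210, 208, 213, 210, 212, 208, 210, 210, 195, 138, 74, 52, 77, 96, 100, 107, 103, 103, 101, 102, 102, 99, 102, 98, 85, 58, 40, 35, 44, 62, 74, 83, 80, 77, 61, 52, 59, 66, 69, 66, 50, 42, 40, 58]
```

Request:
servo_tool(series=[{"slide":[0,0,-0.01],"yaw":0},{"slide":[0,0,0],"yaw":0},{"slide":[0,0,0],"yaw":0},{"slide":[0,0,0],"yaw":0}], claw=0.7)

```text
time: 12.1
ee_pos: [0.5182, 0.1777, 0.0831]
tcp_rot: [-180.0, 0.0, 112.3]
contact_force: [-0.3, 0.1, -0.3]
width: 0.0645
grasp_force: 0.0
```

Run:
```python
from h import *
q=ctrl.sense();print(q['time'],q['ee_pos'],q['contact_force'],q['wrist_torque'])
s=grab('wrist','w7.png');b=grab('side','s7.png');a0=grab('scene','a7.png')
def cr(S,X,r):
    c=proj(S,X).astype(int);return cv2.resize(S['image'][c[1]-r:c[1]+r,c[0]-r:c[0]+r,::-1],(265,265),interpolation=cv2.INTER_CUBIC)
X=[.519,.177,.08]
w=cv2.resize(s['image'][:,:,::-1],(795,596))[70:596]
w=cv2.resize(w,(500,331))
top=np.hstack([cr(b,X,45),cr(a0,X,45),cv2.resize(s['image'][150:330,190:370,::-1],(265,265))])
bot=np.zeros((331,795,3),np.uint8);bot[:,:500]=w
cv2.imwrite('pics/c7.png',np.vstack([top,bot]))
print(proj(s,[.5188,.1769,.154-.0]),proj(b,X),proj(b,[.5188,.1769,.154]),proj(b,[.5188,.1769,.024]))
```

```text
12.1 [0.5182 0.1777 0.0831] [-0.2812  0.0965 -0.337 ] [-0.0498  0.0569  0.0445]
[276.9756 334.8553] [263.5579 175.0184] [262.7747 153.2165] [264.0412 190.6992]
```

View pics/c7.png

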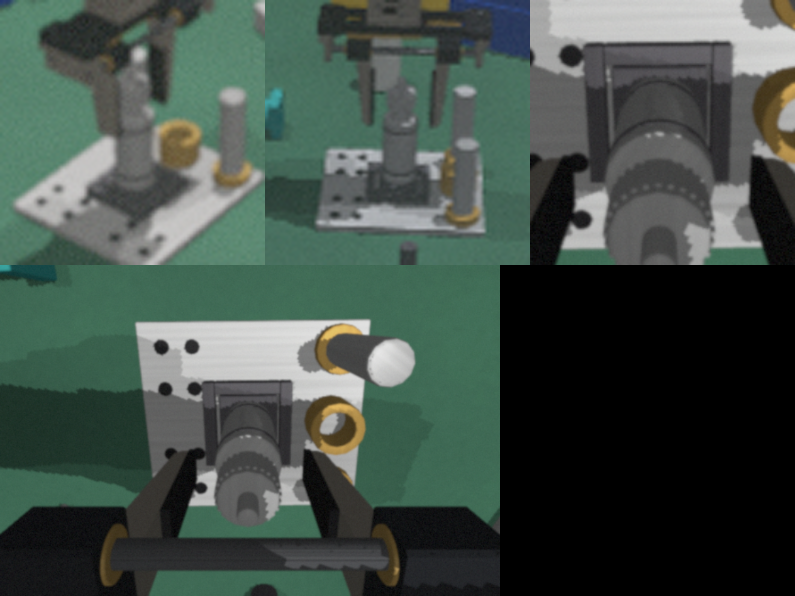

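The spring stands upright, seated in the pocket and released; all views agree. Next I raise to the nut.

Request:
servo_tool(series=[{"slide":[0,0,-0.06],"yaw":0},{"slide":[0,0,-0.06],"yaw":0},{"slide":[0,0,-0.055],"yaw":0},{"slide":[0,0,0],"yaw":0}])

```text
time: 12.75
ee_pos: [0.519, 0.1781, 0.1197]
tcp_rot: [179.8, -0.0, 112.3]
contact_force: [0.3, -0.3, -0.1]
width: 0.0642
grasp_force: 0.0
```

Run:
```python
from h import *
q=ctrl.sense();print(q['time'],q['ee_pos'],q['contact_force'],q['joints'])
s=grab('wrist','w8.png');g=s['image'].mean(2).astype(int)
for r in (255,265):print(g[r,225:335].tolist())
for X in ([.5182,.1777,.154],[.5182,.1777,.14]):print(proj(s,X))
```

```text
12.75 [0.519  0.1781 0.1197] [ 0.2851 -0.3051 -0.0776] [-41.276   23.5078  23.4935 111.4829 -12.5314  47.3052  11.2879]
[96, 97, 97, 97, 95, 99, 96, 99, 94, 88, 72, 60, 56, 60, 55, 62, 66, 78, 85, 88, 94, 97, 86, 70, 65, 74, 80, 83, 73, 74, 84, 86, 94, 97, 94, 98, 98, 100, 97, 98, 99, 99, 99, 100, 96, 95, 97, 98, 97, 97, 99, 97, 99, 99, 97, 97, 96, 96, 98, 100, 102, 101, 103, 99, 99, 101, 103, 101, 97, 96, 93, 85, 77, 79, 73, 76, 68, 66, 67, 77, 81, 82, 81, 74, 72, 74, 74, 75, 76, 75, 75, 73, 78, 90, 93, 93, 94, 96, 97, 109, 136, 156, 163, 165, 162, 165, 165, 166, 167, 166]
[101, 101, 104, 111, 112, 127, 151, 168, 170, 172, 175, 172, 172, 172, 173, 172, 173, 174, 169, 167, 151, 119, 94, 81, 79, 88, 97, 96, 97, 99, 99, 97, 100, 98, 97, 95, 99, 98, 101, 101, 99, 99, 97, 98, 96, 94, 92, 90, 85, 85, 84, 79, 83, 84, 90, 90, 95, 94, 97, 98, 100, 97, 100, 102, 102, 97, 101, 100, 100, 100, 97, 102, 97, 98, 99, 98, 95, 90, 82, 83, 96, 127, 157, 167, 170, 170, 171, 170, 170, 169, 169, 170, 171, 171, 168, 174, 172, 172, 169, 169, 169, 171, 172, 173, 171, 172, 172, 171, 173, 171]
[275.3531 288.0931]
[275.5924 275.4688]
```

Request:
servo_tool(series=[{"slide":[0,0,0],"yaw":0},{"slide":[0,0,0],"yaw":0},{"slide":[0,0,0],"yaw":0},{"slide":[0,0,0],"yaw":0},{"slide":[0,0,0],"yaw":0}], claw=0.2)

```text
time: 13.42
ee_pos: [0.5178, 0.1776, 0.1181]
tcp_rot: [-179.9, 0.0, 112.3]
contact_force: [-0.7, -0.4, 0.6]
width: 0.0295
grasp_force: 30.0
```

Request:
servo_tool(series=[{"slide":[0,0,-0.0008],"yaw":-1},{"slide":[0,0,-0.0008],"yaw":-1},{"slide":[0,0,-0.0008],"yaw":-1},{"slide":[0,0,-0.0008],"yaw":-1},{"slide":[0,0,-0.0008],"yaw":-1},{"slide":[0,0,-0.0008],"yaw":-1},{"slide":[0,0,-0.0008],"yaw":-1},{"slide":[0,0,-0.0008],"yaw":-1}])

```text
time: 14.42
ee_pos: [0.5185, 0.1781, 0.1193]
tcp_rot: [180.0, 0.0, 149.1]
contact_force: [1.7, 0.4, -3.4]
width: 0.0294
grasp_force: 30.0
```

Request:
servo_tool(series=[{"slide":[0,0,-0.0004],"yaw":-1},{"slide":[0,0,-0.0006],"yaw":-1},{"slide":[0,0,-0.0006],"yaw":-1},{"slide":[0,0,-0.0006],"yaw":-1},{"slide":[0,0,-0.0006],"yaw":-1},{"slide":[0,0,-0.0006],"yaw":-1},{"slide":[0,0,-0.0006],"yaw":-1},{"slide":[0,0,-0.0006],"yaw":-1},{"slide":[0,0,-0.0006],"yaw":-1},{"slide":[0,0,-0.0006],"yaw":-1},{"slide":[0,0,0],"yaw":0}])

```text
time: 15.8
ee_pos: [0.5185, 0.1786, 0.1209]
tcp_rot: [179.9, 0.1, -165.3]
contact_force: [-0.4, 2.0, -1.0]
width: 0.0295
grasp_force: 30.0
```

Request:
servo_tool(series=[{"slide":[0,0,0],"yaw":0},{"slide":[0,0,0],"yaw":0},{"slide":[0,0,0],"yaw":0},{"slide":[0,0,0],"yaw":1},{"slide":[0,0,0],"yaw":1},{"slide":[0,0,0],"yaw":1},{"slide":[0,0,0],"yaw":1},{"slide":[0,0,0],"yaw":1},{"slide":[0,0,0],"yaw":1},{"slide":[0,0,0],"yaw":1},{"slide":[0,0,0],"yaw":1},{"slide":[0,0,0],"yaw":1},{"slide":[0,0,0],"yaw":1},{"slide":[0,0,0],"yaw":1},{"slide":[0,0,0],"yaw":1},{"slide":[0,0,0],"yaw":1},{"slide":[0,0,0],"yaw":1},{"slide":[0,0,0],"yaw":1},{"slide":[0,0,0],"yaw":1},{"slide":[0,0,0],"yaw":0}], claw=0.55)

```text
time: 18.3
ee_pos: [0.5181, 0.1777, 0.1207]
tcp_rot: [-180.0, 0.0, 121.5]
contact_force: [0.2, -0.3, 0.5]
width: 0.0504
grasp_force: 0.0
```

Run:
```python
from h import *
q=ctrl.sense();print(q['time'],q['ee_pos'],q['tcp_rot'],q['contact_force'],q['joints'])
s=grab('wrist','w9.png');g=s['image'].mean(2).astype(int)
for r in (265,):print(g[r,225:335].tolist())
```

```text
18.3 [0.5181 0.1777 0.1207] [-179.987     0.0138  121.4963] [ 0.1772 -0.2796  0.5365] [-39.5623  23.196   21.2888 111.3405 -11.1711  47.4503  19.2473]
[14, 13, 15, 13, 14, 17, 52, 108, 156, 166, 166, 166, 170, 167, 164, 166, 168, 167, 165, 165, 166, 165, 167, 154, 128, 102, 85, 76, 86, 88, 97, 97, 97, 97, 100, 97, 96, 99, 97, 97, 99, 96, 96, 98, 101, 102, 99, 104, 102, 102, 107, 123, 134, 125, 115, 115, 132, 160, 165, 153, 136, 148, 169, 177, 171, 145, 116, 103, 101, 102, 99, 101, 102, 102, 99, 102, 100, 101, 99, 98, 88, 77, 71, 77, 101, 140, 163, 169, 170, 172, 171, 171, 169, 169, 170, 172, 169, 167, 170, 170, 164, 136, 71, 19, 17, 14, 21, 9, 8, 17]
```

Request:
servo_tool(series=[{"slide":[0,0,0],"yaw":0},{"slide":[0,0,0],"yaw":0},{"slide":[0,0,0],"yaw":0},{"slide":[0,0,0],"yaw":0}], claw=0.2)

```text
time: 18.85
ee_pos: [0.5181, 0.1777, 0.1208]
tcp_rot: [180.0, 0.0, 121.5]
contact_force: [-0.8, 0.6, -0.7]
width: 0.0297
grasp_force: 30.0
```

Request:
servo_tool(series=[{"slide":[0,0,-0.0004],"yaw":-1},{"slide":[0,0,-0.0007],"yaw":-1},{"slide":[0,0,-0.0007],"yaw":-1},{"slide":[0,0,-0.0007],"yaw":-1},{"slide":[0,0,-0.0007],"yaw":-1},{"slide":[0,0,-0.0007],"yaw":-1},{"slide":[0,0,-0.0007],"yaw":-1},{"slide":[0,0,-0.0007],"yaw":-1},{"slide":[0,0,-0.0007],"yaw":-1},{"slide":[0,0,-0.0007],"yaw":-1},{"slide":[0,0,-0.0007],"yaw":-1},{"slide":[0,0,-0.0007],"yaw":-1},{"slide":[0,0,-0.0007],"yaw":-1},{"slide":[0,0,-0.0007],"yaw":-1},{"slide":[0,0,-0.0007],"yaw":-1},{"slide":[0,0,-0.0007],"yaw":-1}])

```text
time: 20.85
ee_pos: [0.5187, 0.1789, 0.1233]
tcp_rot: [179.9, 0.1, -165.0]
contact_force: [-0.3, 2.0, 0.3]
width: 0.0295
grasp_force: 30.0
```

Run:
```python
from h import *
q=ctrl.sense();print(q['time'],q['ee_pos'],q['tcp_rot'],q['contact_force'],q['wrist_torque'],q['joints'][6])
```

```text
20.85 [0.5187 0.1789 0.1233] [ 179.9266    0.1036 -165.0473] [-0.3239  2.021   0.2928] [ 0.6197 -0.076  -0.0532] 84.77029131990966
```

Request:
servo_tool(series=[{"slide":[0,0,-0.0006],"yaw":-1},{"slide":[0,0,0],"yaw":-0.6},{"slide":[0,0,0],"yaw":-0.4}])

```text
time: 21.22
ee_pos: [0.5186, 0.1787, 0.1234]
tcp_rot: [180.0, 0.1, -156.0]
contact_force: [0.2, 2.0, 0.7]
width: 0.0296
grasp_force: 30.0
```

Run:
```python
from h import *
q=ctrl.sense();print(q['time'],q['ee_pos'],q['tcp_rot'],q['contact_force'],q['wrist_torque'],q['joints'][6])
```

```text
21.225 [0.5186 0.1787 0.1234] [ 179.9528    0.0949 -155.9829] [0.2126 2.024  0.6824] [ 0.6471 -0.0789 -0.1568] 92.92789955588619
```

Request:
servo_tool(series=[{"slide":[0,0,0],"yaw":-1},{"slide":[0,0,0],"yaw":0}])

```text
time: 21.48
ee_pos: [0.5186, 0.1775, 0.1233]
tcp_rot: [-180.0, 0.0, -151.5]
contact_force: [0.7, 0.0, 0.9]
width: 0.0296
grasp_force: 30.0
```

Run:
```python
from h import *
q=ctrl.sense();print(q['time'],q['ee_pos'],q['tcp_rot'],q['contact_force'],q['wrist_torque'],q['joints'][6])
```

```text
21.475 [0.5186 0.1775 0.1233] [-179.9844    0.0402 -151.5372] [0.6785 0.0401 0.9449] [ 0.1527 -0.1248 -0.1256] 96.9596123980857
```

Request:
servo_tool(series=[{"slide":[0,0,0],"yaw":0},{"slide":[0,0,0],"yaw":0},{"slide":[0,0,0],"yaw":0},{"slide":[0,0,-0.08],"yaw":0},{"slide":[0,0,-0.1],"yaw":0},{"slide":[0,0,-0.1],"yaw":0},{"slide":[0,0,0],"yaw":0}], claw=0.55)

```text
time: 22.35
ee_pos: [0.5195, 0.1783, 0.1813]
tcp_rot: [-180.0, 0.3, -151.5]
contact_force: [0.1, -0.6, -0.1]
width: 0.0504
grasp_force: 0.0
```

Run:
```python
from h import *
q=ctrl.sense();print(q['time'],q['ee_pos'],q['tcp_rot'],q['contact_force'],q['joints'])
s=grab('wrist','w10.png');g=s['image'].mean(2).astype(int)
M=R.from_euler('xyz',q['tcp_rot'],degrees=True).as_matrix()
print(proj(s,[.5184,.1778,.154]),proj(s,[.5184,.1778,.145]),s['eye'])
u=proj(s,[.5184,.1778,.154]).astype(int);print(u)
print('row',g[u[1],u[0]-45:u[0]+45].tolist());print('col',g[u[1]-50:u[1]+40,u[0]].tolist())
```

```text
22.35 [0.5195 0.1783 0.1813] [-179.973     0.2502 -151.4583] [ 0.0824 -0.5765 -0.1165] [-24.1914  18.0796   2.1267 107.4891  -0.8147  54.194   96.8458]
[279.4979 240.0769] [279.492  235.5001] [0.4485 0.1396 0.368 ]
[279 240]
row [184, 182, 180, 181, 180, 175, 181, 177, 182, 180, 180, 181, 182, 182, 184, 186, 189, 186, 187, 184, 172, 148, 127, 135, 153, 173, 190, 196, 199, 199, 198, 200, 200, 201, 202, 200, 197, 183, 166, 170, 178, 187, 193, 196, 202, 203, 201, 198, 190, 185, 177, 173, 173, 191, 191, 178, 166, 146, 132, 123, 115, 111, 114, 124, 145, 164, 170, 185, 182, 180, 180, 180, 182, 184, 186, 185, 183, 189, 184, 172, 140, 112, 97, 99, 98, 96, 91, 92, 98, 97]
col [62, 68, 74, 83, 106, 115, 113, 104, 105, 109, 116, 118, 112, 106, 97, 86, 76, 68, 69, 67, 70, 70, 77, 76, 88, 98, 100, 97, 102, 95, 98, 96, 97, 98, 98, 97, 97, 94, 86, 77, 71, 71, 77, 95, 102, 116, 152, 188, 204, 209, 203, 197, 193, 181, 178, 183, 187, 195, 197, 198, 197, 195, 195, 190, 181, 182, 184, 184, 179, 158, 126, 101, 99, 97, 92, 79, 64, 58, 55, 53, 58, 56, 57, 57, 58, 64, 82, 118, 143, 151]
```

Request:
servo_tool(series=[{"slide":[0,0,0],"yaw":0},{"slide":[0,0,0],"yaw":0},{"slide":[0,0,0],"yaw":0},{"slide":[0,0,0],"yaw":0},{"slide":[0,0,0],"yaw":0},{"slide":[0,0,0.03],"yaw":0},{"slide":[0,0,0.03],"yaw":0},{"slide":[0,0,0.02],"yaw":0},{"slide":[0,0,0],"yaw":0}], claw=0)

```text
time: 23.52
ee_pos: [0.5179, 0.1776, 0.1625]
tcp_rot: [180.0, -0.1, -151.5]
contact_force: [0.5, 0.1, 0.6]
width: 0.0002
grasp_force: 0.0
```

Request:
servo_tool(series=[{"slide":[0,0,0.01],"yaw":0},{"slide":[0,0,0.01],"yaw":0},{"slide":[0,0,0],"yaw":0}])

```text
time: 23.9
ee_pos: [0.5181, 0.1777, 0.1589]
tcp_rot: [180.0, -0.0, -151.5]
contact_force: [-0.2, -0.1, 0.2]
width: 0.0006
grasp_force: 0.0
```

Request:
servo_tool(series=[{"slide":[0,0,0.006],"yaw":0},{"slide":[0,0,0.006],"yaw":0},{"slide":[0,0,0],"yaw":0}])

```text
time: 24.28
ee_pos: [0.5181, 0.1777, 0.1565]
tcp_rot: [-180.0, -0.0, -151.5]
contact_force: [0.6, 0.5, 0.1]
width: 0.0006
grasp_force: 0.0
```

Run:
```python
from h import *
q=ctrl.sense();print(q['time'],q['ee_pos'],q['contact_force'],q['wrist_torque'],q['width'],q['grasp_force'])
b=grab('side','s11.png');a=grab('scene','a11.png')
for c in(b,a):print(proj(c,[.5181,.1777,.154]),proj(c,q['ee_pos']))
```

```text
24.275 [0.5181 0.1777 0.1565] [0.5605 0.4631 0.1181] [ 0.1172 -0.0099 -0.0099] 0.0005651026170850828 0.0
[262.4158 153.1492] [262.3836 152.3759]
[308.0737 170.2122] [308.0986 169.5306]
```

No contact where the pin top should be, so the top is offset from the tool axis. I'll raise and locate it numerically, since the picture budget is spent.

Request:
servo_tool(series=[{"slide":[0,0,-0.1],"yaw":0},{"slide":[0,0,-0.2],"yaw":0},{"slide":[0,0,-0.2],"yaw":0},{"slide":[0,0,0],"yaw":0}])

```text
time: 24.88
ee_pos: [0.5201, 0.1785, 0.26]
tcp_rot: [-180.0, 0.4, -151.5]
contact_force: [0.7, -0.2, -0.9]
width: 0.0003
grasp_force: 0.0
```

Run:
```python
from h import *
q=ctrl.sense();print(q['time'],q['ee_pos'],q['tcp_rot'])
for n in('side','scene','wrist'):
    s=grab(n,n+'12.png');u=proj(s,[.5184,.1778,.154]);v=proj(s,[.5184,.1778,.024]);print(n,'pin',u,'foot',v)
    I=s['image'].astype(int);sat=I.max(2)-I.min(2);g=I.mean(2).astype(int)
    r0=int(u[1])-(6 if n!='wrist' else 30)
    for r in range(r0,int(v[1])+4 if n!='wrist' else r0+70, 2 if n!='wrist' else 3):
        x0=int(u[0])-(16 if n!='wrist' else 36);w=32 if n!='wrist' else 72
        st=1 if n!='wrist' else 2
        print(r,x0,' '.join('%3d'%g[r,x] if sat[r,x]<26 else ' . ' for x in range(x0,x0+w,st)))
```

```text
24.875 [0.5201 0.1785 0.26  ] [-179.9618    0.3879 -151.4674]
side pin [262.4945 153.1023] foot [263.7756 190.5799]
147 246  .   .   .   .   .   .   .   .   .   .   .   .   .  146 170 172 176 174 173 171 157 134  .   .   .   .   .   .   .   .   .   . 
149 246  .   .   .   .   .   .   .   .   .   .   .   .   .  137 160 167 172 173 171 166 147 124  .   .   .   .   .   .   .   .   .   . 
151 246  .   .   .   .   .   .   .   .   .   .   .   .   .  101 108 121 131 132 126 118 106 103  .   .   .   .   .   .   .   .   .   . 
153 246  .   .   .   .   .   .   .   .   .   .   .   .   .  112 118 140 158 157 153 146 133 120  .   .   .   .   .   .   .   .   .   . 
155 246  .   .   .   .   .   .   .   .   .   .   .  135 164 175 165 141 127 132 147 168 176 166 143  .   .   .   .   .   .   .   .   . 
157 246  .   .   .   .   .   .   .   .   .   .   .  143 169 182 181 170 164 158 165 171 169 160 142  .   .   .   .   .   .   .   .   . 
159 246  .   .   .   .   .   .   .   .   .   .   .  109 114 123 134 140 138 139 136 133 123 120 112  .   .   .   .   .   .   .   .   . 
161 246  .   .   .   .   .   .  
[... 8328 characters left out ...]
9 114 154 156 172 149 135 102  92  .   .   .   .  188 196 188 188 193 191 123  .   .   .   76
242 243 186 184 187 189 190 193 190 167  .   .   .   .   .   83  93  98  98  94  94  82  .   .   .   .   .  187 191 187 189 193 189  .   .   .   .   70
245 243 187 186 190 190 192 196 194 174  .   .   .   .   .   .   .   .   .   .   .   .   .   .   .   .   .  194 192 188 190 195 194 162  .   .   .   68
248 243 186 187 189 190 190 195 193 186  .   .   .   .   .   .   .   .   .   .   .   .   .   .   .   .  205 214 194 189 195 194 193 176  .   .   .   73
251 243 134 139 146 156 170 178 182 178 177  .   .   .   .   .   .   .   .   .   .   .   .   .   .  204 219 218 192 191 191 195 195 196 178  .   .   .
```

The wrist view puts the pin (279,210) within about 1 mm of the tool axis, so it probably entered a gap between the closed fingertips. I'll shift 9 mm so that one fingertip covers it.

Request:
servo_tool(series=[{"slide":[0,0.045,0.15],"yaw":0},{"slide":[0,0,0.2],"yaw":0},{"slide":[0,0,0.1],"yaw":0},{"slide":[0,0,0],"yaw":0}])

```text
time: 25.52
ee_pos: [0.5118, 0.1849, 0.1638]
tcp_rot: [180.0, -0.3, -151.5]
contact_force: [0.5, -0.0, 0.6]
width: 0.0006
grasp_force: 0.0
```

Request:
servo_tool(series=[{"slide":[0,0,0.01],"yaw":0},{"slide":[0,0,0.01],"yaw":0},{"slide":[0,0,0],"yaw":0}])

```text
time: 25.9
ee_pos: [0.5141, 0.1858, 0.1631]
tcp_rot: [-180.0, 0.1, -151.5]
contact_force: [-0.6, 0.5, 0.4]
width: 0.0005
grasp_force: 0.0
```

Request:
servo_tool(series=[{"slide":[0,0,0.008],"yaw":0},{"slide":[0,0,0.008],"yaw":0},{"slide":[0,0,0],"yaw":0}])

```text
time: 26.28
ee_pos: [0.5138, 0.1857, 0.1593]
tcp_rot: [180.0, -0.0, -151.5]
contact_force: [0.5, 1.4, 0.2]
width: 0.0004
grasp_force: 0.0
```

Request:
servo_tool(series=[{"slide":[0,0,0.01],"yaw":0},{"slide":[0,0,0],"yaw":0}])

```text
time: 26.52
ee_pos: [0.5137, 0.1856, 0.1572]
tcp_rot: [180.0, -0.0, -151.5]
contact_force: [0.4, 0.5, 0.1]
width: 0.0006
grasp_force: 0.0
```

Request:
servo_tool(series=[{"slide":[0,0,0.01],"yaw":0},{"slide":[0,0,0],"yaw":0}])

```text
time: 26.78
ee_pos: [0.5138, 0.1856, 0.1552]
tcp_rot: [180.0, -0.0, -151.5]
contact_force: [-0.1, -1.1, -0.2]
width: 0.0003
grasp_force: 0.0
```

Request:
servo_tool(series=[{"slide":[0,0,0.01],"yaw":0},{"slide":[0,0,0],"yaw":0}])

```text
time: 27.02
ee_pos: [0.5137, 0.1857, 0.1532]
tcp_rot: [180.0, -0.0, -151.5]
contact_force: [-0.7, -0.2, -0.0]
width: 0.0003
grasp_force: 0.0
```

Run:
```python
from h import *
q=ctrl.sense();print(q['ee_pos'],q['joints'],q['wrist_torque'],q['effort'])
s=grab('side','side13.png');t=q['ee_pos']
print('tip(8)',proj(s,t+[0,0,-.008]),'pin',proj(s,[.5184,.1778,.154]),'nuttop',proj(s,[.5184,.1778,.145]))
I=s['image'].astype(int);sat=I.max(2)-I.min(2);g=I.mean(2).astype(int)
for r in range(122,172,2):
    print(r,240,' '.join('%3d'%g[r,x] if sat[r,x]<26 else ' . ' for x in range(240,284)))
```

```text
[0.5137 0.1857 0.1532] [-24.8385  19.938    1.7802 109.0734  -0.7812  51.0193  95.8693] [ 0.044  -0.0031  0.008 ] [ -0.0001 -42.3816   0.4119 -21.5257   0.0269   0.0601   0.0003]
tip(8) [259.7793 154.8814] pin [262.4945 153.1023] nuttop [262.5878 155.8329]
122 240  .   .   .   .   .   .   .   .   .   .   .   72  70  62  53  45  43  36  42  45  45  48  66  75  70  69  63  60  64  71  70  84  .   .   .   .   .   .   95  83  75  82  74  67
124 240  .   .   .   .   .   .   .   .   .   90  89  88  80  80  77  70  64  58  52  53  51  51  58  61  77  73  76  82  79  73  72  67  65  74  70  81  87  87  86  87  89  90  83  85
126 240  .   .   .   .   .   .   .   .   .   .   .   .   86  81  79  83  89  83  75  78  77  74  73  80  80  84  89  95  .   .   .   .   .   .   .   77  78  74  84  86  85  81  82  81
128 240  .   .   .   .   .   .   .   .   .   .   .   .   96  84  84  82  74  65  71  77  78  78  82  83  78  82  85  .   .   .   .   .   .   .   .   .   .   .   97  87  88  80  75  86
130 240  .   .   .   .   .   .   .   .   .   .   .   .   96  82  78  74  61  51  65  80  82  84  77  83  81
[... 3055 characters left out ...]
   .   .   .   .   .   .   .   .   .   .   .  111 111 106 101 104 102 103 106 106 110 113  .   .   .   .   .   .   .   .   .   .   .   .   .   .   . 
166 240  .   .   .   .   .   .   .   .   .   .   .   .   .   .   .   .   .  131 152 152 124 104 105 107 109 109 123 146 155 144  .   .   .   .   .   .   .   .   .   .   .   .   .   . 
168 240  .   .   .   .   .   .   .   .   .   .   .   .   .   .   .   .  120 130 141 127 111 102 103 108 103 102 111 129 154 166 145  .   .   .   .   .   .   .   .   .   .   .   .   . 
170 240  .   .   .   .   .   .   .   .   .   .   .   .   .   .   .   .  116 117 123 116 116 110 108 112 112 117 112 118 132 142 123  .   .   .   .   .   .   .   .   .   .   .   .   .
```

The side view shows the shut fingertips ending at row ~148, well above the predicted 155, so the tips sit higher than stated. I keep going down in small steps and watch the force.

Request:
servo_tool(series=[{"slide":[0,0,0.01],"yaw":0},{"slide":[0,0,0.01],"yaw":0},{"slide":[0,0,0],"yaw":0}])

```text
time: 27.45
ee_pos: [0.5137, 0.1856, 0.1492]
tcp_rot: [180.0, -0.0, -151.5]
contact_force: [0.6, 0.2, 0.2]
width: 0.0006
grasp_force: 0.0
```

Request:
servo_tool(series=[{"slide":[0,0,0.01],"yaw":0},{"slide":[0,0,0],"yaw":0}])

```text
time: 27.7
ee_pos: [0.5138, 0.1857, 0.1473]
tcp_rot: [180.0, -0.0, -151.5]
contact_force: [-0.9, 0.5, -0.1]
width: 0.0008
grasp_force: 0.0
```

Request:
servo_tool(series=[{"slide":[0,0,0.01],"yaw":0},{"slide":[0,0,0],"yaw":0}])

```text
time: 27.95
ee_pos: [0.5137, 0.1856, 0.1453]
tcp_rot: [180.0, -0.0, -151.5]
contact_force: [0.1, -0.1, 0.7]
width: 0.0003
grasp_force: 0.0
```

Run:
```python
from h import *
q=ctrl.sense();t=q['ee_pos']
A=cv2.imread('pics/side12.png').astype(int);s=grab('side','side14.png');B=s['image'][:,:,::-1].astype(int)
a=cv2.imread('pics/scene12.png').astype(int);z=grab('scene','scene14.png');b=z['image'][:,:,::-1].astype(int)
for n,P,Q,c in(('side',A,B,s),('scene',a,b,z)):
    d=np.abs(P-Q).sum(2);p=proj(c,[.5184,.1778,.154]);print(n,'tcp',proj(c,t),'tip8',proj(c,t+[0,0,-.008]),'pin',p)
    x0=int(p[0])-22
    for r in range(int(p[1])-14,int(p[1])+14,2):print(r,x0,''.join('#' if d[r,x]>60 else '.' for x in range(x0,x0+44)),' '.join('%3d'%(Q[r,x].mean()) for x in range(x0+8,x0+36,2)))
```

```text
side tcp [259.7859 154.878 ] tip8 [259.8777 157.2851] pin [262.4945 153.1023]
139 240 ..............############.................. 111 114 106  84  68  51  85  81  84  99 107 103 109 106
141 240 ..............############.................. 113 109 109  88  74  56  78  83  87  93 111 106 108 110
143 240 ...............##########................... 114 112 110  92  76  49  79  81  79  95 109 112 111 113
145 240 ...............###########.................. 111 109 112  97  70  46  74  81  84 105 111 107 115 105
147 240 ...............###########.................. 116 106 112  97  75  52  78  85  86 141 118 109 112 110
149 240 ................##########.................. 114 114 110 108  80  47  79  85 112 145 118 112 112 113
151 240 .................#######.................... 109 110 109 105  98  71  79  96 119 109 107 112 112 114
153 240 ....................#####................... 111 112 111 111 110 108  98 110 126 131 114 109 112 111
155 240 .................###########................ 112 111 107 111 109 112 106 105 122 137 125 108 112 114
157 240 .................############....
[... 1408 characters left out ...]
08 112 110 113 114  94  90  93  94  94  87  92
172 286 ..................###..##...................  63 103 109 111 112  97  92  92 121 114  92  93  91  91
174 286 ..................########..................  63  67  85  99 103  87  93  96  91 120  92  87  91  90
176 286 ............................................  89  94  93  92  89  86  88  89  90  89  92  92  90  92
178 286 ............................................  93  90  93  94  92  87  90  91  89  89  91  91  92  94
180 286 ............................................  92  92  89  90  91  87  88  90  89  90  93  93  94  90
182 286 ............................................  94  91  93  90  96  96  91  91 103 112  92  92  95  94
```

Request:
servo_tool(series=[{"slide":[0,0,0.005],"yaw":0},{"slide":[0,0,0],"yaw":0}])

```text
time: 28.3
ee_pos: [0.5138, 0.1857, 0.1444]
tcp_rot: [-180.0, -0.0, -151.5]
contact_force: [-0.4, -0.9, -0.7]
width: 0.0003
grasp_force: 0.0
```

Request:
servo_tool(series=[{"slide":[0,0,0.005],"yaw":0},{"slide":[0,0,0],"yaw":0}])

```text
time: 28.55
ee_pos: [0.5138, 0.1857, 0.1434]
tcp_rot: [-180.0, -0.0, -151.5]
contact_force: [-0.7, -0.1, -0.7]
width: 0.0004
grasp_force: 0.0
```

Request:
servo_tool(series=[{"slide":[0,0,0.005],"yaw":0},{"slide":[0,0,0],"yaw":0}])

```text
time: 28.8
ee_pos: [0.5138, 0.1857, 0.1423]
tcp_rot: [180.0, -0.0, -151.5]
contact_force: [0.4, 0.1, 0.1]
width: 0.0008
grasp_force: 0.0
```

Request:
servo_tool(series=[{"slide":[0,0,0.005],"yaw":0},{"slide":[0,0,0],"yaw":0}])

```text
time: 29.05
ee_pos: [0.5138, 0.1857, 0.1413]
tcp_rot: [180.0, -0.0, -151.5]
contact_force: [-0.2, 0.6, 0.5]
width: 0.0004
grasp_force: 0.0
```

Request:
servo_tool(series=[{"slide":[0,0,0.005],"yaw":0},{"slide":[0,0,0.005],"yaw":0},{"slide":[0,0,0],"yaw":0}])

```text
time: 29.42
ee_pos: [0.5138, 0.1857, 0.1395]
tcp_rot: [180.0, -0.0, -151.5]
contact_force: [-0.4, -0.5, 0.8]
width: 0.0001
grasp_force: 0.2
```

Request:
servo_tool(series=[{"slide":[0,0,0.005],"yaw":0},{"slide":[0,0,0.005],"yaw":0},{"slide":[0,0,0],"yaw":0}])

```text
time: 29.8
ee_pos: [0.514, 0.1857, 0.1376]
tcp_rot: [-180.0, 0.0, -151.5]
contact_force: [-1.0, -0.5, 3.1]
width: 0.0003
grasp_force: 1.7
```

Run:
```python
from h import *
q=ctrl.sense();t=q['ee_pos'];print(t,q['contact_force'])
A=cv2.imread('pics/side12.png').astype(int);s=grab('side','side15.png');B=s['image'][:,:,::-1].astype(int)
a=cv2.imread('pics/scene12.png').astype(int);z=grab('scene','scene15.png');b=z['image'][:,:,::-1].astype(int)
for n,P,Q,c in(('side',A,B,s),('scene',a,b,z)):
    p=proj(c,[.5184,.1778,.154]);print(n,'tcp',proj(c,t),'pin',p)
    x0=int(p[0])-14
    for r in range(int(p[1])-12,int(p[1])+16,1):print(r,x0,' '.join('%3d'%(Q[r,x].mean()) if np.ptp(Q[r,x])<26 else ' . ' for x in range(x0,x0+28)))
```

```text
[0.514  0.1857 0.1376] [-1.0055 -0.4991  3.062 ]
side tcp [259.9274 157.1424] pin [262.4945 153.1023]
141 248  .   .   .   .   .   .   90  86  74  60  50  73  80  86  83  81  73  84  96  .   .   .   .   .   .   .   .   . 
142 248  .   .   .   .   .   .   90  88  70  48  51  56  78  89  85  81  82  85  94  .   .   .   .   .   .   .   .   . 
143 248  .   .   .   .   .   .   93  81  75  58  53  62  79  84  80  81  80  88  97  .   .   .   .   .   .   .   .   . 
144 248  .   .   .   .   .   .   92  88  76  59  53  72  79  82  84  82  84  82  95  .   .   .   .   .   .   .   .   . 
145 248  .   .   .   .   .   .   93  84  75  48  43  66  85  82  83  84  83  84 101  .   .   .   .   .   .   .   .   . 
146 248  .   .   .   .   .   .   95  86  71  61  47  64  74  78  82  77  84  90 114  .   .   .   .   .   .   .   .   . 
147 248  .   .   .   .   .   .   99  92  71  55  48  65  79  82  85  78  82 105 127  .   .   .   .   .   .   .   .   . 
148 248  .   .   .   .   .   .   .   87  75  56  48  66  77  88  80  82  83 110 133 131  .   .   .   .   .   .   .   . 
149 248  .   .   .   .   .   .   .   9
[... 5074 characters left out ...]
   .   .   .   .   .   .   .   93  88  87  90  91  89  88  90  .   .   .   .   .   .   .   .   .   . 
181 294  .   .   .   .   .   .   .   .   .   .   .   90  91  93  90  93  93  .   .   .   .   .   .   .   .   .   .   . 
182 294  .   .   .   .   .   .   .   .   .   96  98  90  88  89  89  89 103 121 114  .   .   .   .   .   .   .   .   . 
183 294  .   .   .   .   .   .   .   .   93  92  88  85  89  89  91  91 103 138 142 117  .   .   .   .   .   .   .   . 
184 294  .   .   .   .   .   .   .   .   90  97  90  86  87  91  90  88  86 121 154 133  .   .   .   .   .   .   .   . 
185 294  .   .   .   .   .   .   .   .   82  91  94  95  93  89  91  99 110 130 141 118  .   .   .   .   .   .   .   .
```

Contact made (3 N at TCP z 0.1376). Pressing on.

Request:
servo_tool(series=[{"slide":[0,0,0.006],"yaw":0},{"slide":[0,0,0.006],"yaw":0},{"slide":[0,0,0.006],"yaw":0},{"slide":[0,0,0],"yaw":0}])

```text
time: 30.4
ee_pos: [0.5141, 0.1858, 0.1342]
tcp_rot: [-180.0, 0.0, -151.5]
contact_force: [-1.7, -0.5, 6.9]
width: 0.0009
grasp_force: 3.3
```

Request:
servo_tool(series=[{"slide":[0,0,0.005],"yaw":0},{"slide":[0,0,0.0],"yaw":0}])

```text
time: 30.65
ee_pos: [0.5145, 0.186, 0.1341]
tcp_rot: [-180.0, 0.1, -151.5]
contact_force: [-3.3, -1.1, 11.9]
width: 0.0007
grasp_force: 5.7
```

Bottomed out at 12 N, so the pin is fully down. Hold for over a second, then release upward.

Request:
servo_tool(series=[{"slide":[0,0,0],"yaw":0},{"slide":[0,0,0],"yaw":0},{"slide":[0,0,0],"yaw":0},{"slide":[0,0,0],"yaw":0},{"slide":[0,0,0],"yaw":0},{"slide":[0,0,0],"yaw":0},{"slide":[0,0,0],"yaw":0},{"slide":[0,0,0],"yaw":0},{"slide":[0,0,0],"yaw":0},{"slide":[0,0,0],"yaw":0}])

```text
time: 31.9
ee_pos: [0.5144, 0.186, 0.134]
tcp_rot: [-180.0, 0.1, -151.5]
contact_force: [-2.3, -1.3, 11.0]
width: 0.0003
grasp_force: 5.7
```

Request:
servo_tool(series=[{"slide":[0,0,-0.02],"yaw":0},{"slide":[0,0,-0.05],"yaw":0},{"slide":[0,0,-0.15],"yaw":0},{"slide":[0,0,-0.2],"yaw":0},{"slide":[0,0,-0.2],"yaw":0},{"slide":[0,0,0],"yaw":0},{"slide":[0,0,0],"yaw":0}])

```text
time: 32.78
ee_pos: [0.5133, 0.1854, 0.2561]
tcp_rot: [180.0, -0.1, -151.5]
contact_force: [-0.7, -0.0, -0.6]
width: 0.0003
grasp_force: 0.0
```

Run:
```python
from h import *
q=ctrl.sense();t=q['ee_pos'];print(q['time'],t,q['contact_force'],q['tcp_rot'])
for n in('side','scene'):
    A=cv2.imread(f'pics/{n}12.png').astype(int);s=grab(n,n+'16.png');B=s['image'][:,:,::-1].astype(int)
    p=proj(s,[.5184,.1778,.154]);f=proj(s,[.5184,.1778,.024]);d=np.abs(A-B).sum(2)
    x,y=int(p[0]),int(p[1]);print(n,'changed px around spring',(d[y:int(f[1])+6,x-14:x+14]>70).sum())
s=grab('wrist');p=proj(s,[.5184,.1778,.154]);g=s['image'].mean(2).astype(int);print(p)
for r in range(int(p[1])-24,int(p[1])+18,3):print(r,' '.join('%3d'%g[r,x] for x in range(int(p[0])-24,int(p[0])+26,2)))
```

```text
32.775 [0.5133 0.1854 0.2561] [-0.7042 -0.0282 -0.5808] [ 179.9946   -0.0708 -151.4582]
side changed px around spring 0
scene changed px around spring 1
[268.7106 213.7351]
189  95  95  93 152 142  87 105 100 100  91  90  80  79  75  94  94 116 113 119 121 144 113  87 113 130
192  94  97  93 147 105  99  98  95  72  72  80 118  85 116  83  97  74  84 105 116 160 206 120 101  98
195  95  92  96 150 122  99  82 131 107 116 141 152 165 172 154 130 109 113  82  95 150 221 163  97  89
198  95  94  99 160 155  98 118 142 190 205 209 210 213 213 214 218 223 186 143 111 136 220 194 104  80
201  95  96  75 113 165 139 175 208 209 208 209 210 212 215 211 219 229 230 217 157 132 180 197 109  86
204  89  87  80 100 138 164 195 201 204 204 206 175 152 193 210 220 229 230 230 218 149 162 168  91  97
207  94  93  94 107 135 192 198 201 200 178 117  88  81  78 136 210 229 229 230 228 187 141 121  58  90
210 125 112 107 109 144 196 198 199 200 189 142 178 195 181 132 175 223 225 225 226 205 133 111 106 105
213 183 186 188 186 169 197 203 202 203 185 175 196 209 200 179 133 126 126 162 207 183 125 111 107 103
216 185 188 189 191 171 177 198 202 203 203 184 181 187 182 174 206 219 213 196 167 159 207 211 200 189
219 185 188 192 188 188 174 188 200 200 202 201 199 200 205 205 220 225 223 220 189 214 217 219 217 212
222 187 189 195 190 177 154 148 172 195 200 199 202 204 203 202 214 221 213 183 203 215 217 219 214 210
225 185 191 193 187 139  93  80  72 121 145 177 181 192 187 183 191 144 106 114 186 217 218 219 212 212
228 185 192 190 173 104  72  51  63  80 117 132 148 164 153 134  95  70  56  63 117 210 218 217 213 209
```

```bash
python3 -c "
from workcell import ctrl
print(ctrl.close_job())"
```

```text
the job is handed in; nothing more can be done
None
```

I handed the job in at about 33 s. The spring stands upright in the pocket, its nut was turned until the torque rose sharply at about 2.8 rad, and the pin was pressed to its stop (11–12 N) for over a second and released. I couldn't read the nut and pin joints directly and saw no verdict, so nut at its stop and pin fully down are inferred from torque, force and travel.

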